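Hold the display crossbar down on its sprung stand for pinning

ROBOT

A 6-joint arm with a two-finger parallel gripper is mounted at the origin on the work surface. World frame = base frame: x ahead of the robot, y to its left, z up, the work surface at z = 0. Lengths are in m, angles in rad, forces in N, time in s.
With the tool pointing down it reaches from about 0.3 to 0.85 m from the base axis. Payload 4.2 kg.
Tool frame: the origin (TCP) lies at the very end of the fingers, on their centre line; the grasp point (between the pads) lies 19 mm behind it; z points along the fingers, y is the direction in which the jaws open and shut (so a half turn about z gives the same grasp; the last joint's range is limited). The gripper opens to 91 mm and grips with 3 to 60 N. Pads are 32 mm wide; open, the fingers measure 118 mm over their backs; the gripper's body (76 mm by 178 mm) begins 60 mm behind the grasp point.
Start: joints at [1.276, 0.32, 1.565, -0, 1.257, -0.02], TCP at [0.156, 0.553, 0.176] pointing down, gripper open.
Joint ranges: [-3.11, 3.11], [-0.84, 2.01], [0.21, 2.61], [-1.34, 4.49], [0.05, 2.63], [-2.56, 2.56]. Speed limits (rad/s): [2.57, 2.57, 3.14, 3.14, 3.14, 3.14].

INTERFACE

Orientations are given as a unit quaternion [x, y, z, w].
In Python, from station import move_pose, movel, move_joints, move_gripper, pause, inverse_kinematics, state, grab_frame, MotionError, close_job gives the robot as it stands. Calls block until the motion is done:
- move_pose(position, orientation): joint-space move of the TCP to a pose.
- movel(position, max_speed=0.15, ori=None): straight line of the TCP; ori=None keeps the orientation; max_speed is the mean speed in m/s.
- move_joints(angles): joint-space move.
- move_gripper(opening, effort=None): finger opening in m; effort is the grip in N (None keeps the last); returns when the fingers have stopped.
- pause(seconds).
- inverse_kinematics(position, orientation): joint angles nearest the present ones, or None.
- state(): the state.
- grab_frame(name): name is "scene" or "top" or "wrist"; returns a dict with "img" (480x640x3 uint8, red, green, blue), "camera_matrix" (3x3 intrinsics, pixels), "R" (3x3) and "t" (3): a world point X has camera coordinates R X + t. Camera axes: x right, y down, z forward; pixel columns grow to the right and rows downward; lengths in m; the calibration is good to about 2 mm. The wrist camera is an equidistant fisheye: a pixel r from the principal point sees the ray r / f radians off the axis. A picture is of the moment at which its call begins. There is no depth.
A pose or a line that the arm cannot do raises MotionError and nothing moves.
- close_job(): hands the job in, once; it reports no verdict.
The state is a dict: "clock": time; "joints": joint angles; "qvel": joint speeds; "joint_efforts": joint torques, N m; "ee_pos": TCP position; "eef_rot": TCP orientation; "wrist_force": force on the tool from outside, world axes, zero at the start; "torque": the same for the moment, N m; "opening": finger opening in m.
Only numpy, scipy, OpenCV 4.12 (cv2) and the standard library are available. Lean on these libraries where they do the work, as an engineer would, in place of code of your own. Each camera call takes 0.05 s, during which the arm holds its last target.

TASK

Fit the wooden crossbar that has the square hub and square bore onto the square tenon of the jewellery stand, its arms running the same way as the stand's long foot, and press it level down onto the spring sleeve with a steady push of about 12 N, so that the sleeve's lower edge comes about the middle of the brass gauge ring and I can put in the cross pin. Never push the spring right to its bottom stop, and leave the other things on the table where they are. Finish while still holding the crossbar pressed down: do not let go.

Things in the scene. Friction and masses are not known exactly. Their poses are not given: they have to be found in the camera images.
- crossbar: loose crossbar of medium-brown wood, 0.08 to 0.17 kg, lying flat. Square-cornered hub: 44 along its x, 36 along its y (free faces to grip), 36 high. From each x side an arm 16 x 16, centred 18 above the underside, runs out to a ball end; 171 over all. Origin: centre of the hub's underside, on the bore's axis; z up, x along the arms.
- bore_foot (a point): centre of the crossbar's bore at the hub's underside (the crossbar's origin). The bore is 17 x 17 square, right through the hub from top to bottom, sides parallel to the hub's.
- stand: display stand screwed to the table. Wooden foot 190 (own x) x 85 x 22 high; on it an upright steel post, diameter 24, carrying the spring sleeve and above it the square tenon, sides parallel to the foot's. Origin: centre of the foot's underside, at table height; z up along the tenon, x along the foot. The crossbar may sit with its x along the foot's x or opposite.
- tenon_tip (a point): centre of the tenon's top, 159 above the table. The tenon is steel, 14 x 14 (1.5 play each side in the bore) up to 147 above the table, then tapers to 6 x 6 at the tip. A cross-pin hole runs through it 143 above the table.
- seat (a point): fixed point on the tenon's axis 110 above the table: where the sleeve's top face stands when nothing presses on it.
- gauge (a point): middle of the fixed brass gauge ring round the post, diameter 27, on the axis, 65 above the table; the ring reaches from 60 to 70. The sleeve slides down over it.
- sleeve: aluminium spring sleeve round the post, diameter 34, 35 tall. Origin: centre of its top face, on which the hub comes to rest. Unpressed: top 110, lower edge 75 above the table. It slides down by up to 20 to a stop. The spring gives from about 2 N and adds 1 N per mm: 12 N at 10 down (top at 100, lower edge at 65). The crossbar's weight hardly moves it.
- round_bar: the other wooden crossbar, same arms and wood, but with a round hub (diameter 40, height 36) and a round bore (17) that does not fit the tenon; leave it. Origin: centre of the hub's underside, x along its arms.
- ring_block: light wooden block 50 x 100 x 26 (x, y, z) carrying three rings; bystander. Origin: centre of its underside.
- ring_cone: white ceramic ring cone, foot diameter 44, height 77; bystander. Origin: centre of its underside.
- pin_jar: small glass jar, diameter 48, height 60; bystander. Origin: centre of its underside.
- riser: light wooden block 55 x 55 x 85 high with a ring on top; bystander. Origin: centre of its underside.
- dish: shallow brass dish, diameter 90, height 25; bystander. Origin: centre of its underside.
- screwdriver: screwdriver lying on the table; bystander. Origin: under its middle, x along it.
There are look-alikes about, which are no part of the job. Leave any pink or purple look-alike of the crossbar alone.

How it is judged:
By the outcome, as a careful person would: the job done as asked, in the order asked, and still so for the second after the job is handed in, while the arm keeps its last pose, push and grip.
It also fails if it takes over 51 s, if anything falls off the work surface, if the arm or the gripper's body presses on something with over 40 N, if the wrist force passes 120 N, or if a joint passes its speed limit or range.

## Working session

There is one attempt and no reset: what is moved stays moved. The work goes in short steps, each a Python script; the robot and the scene stay as the last script left them, time stands still between calls to the robot, and variables do not carry over. Pictures are saved under pics/ and viewed, and the job is handed in when it is done.

```bash
ls; mkdir -p pics; python3 - <<'E'
from station import *
import cv2
for n in ("scene","top","wrist"):
    f=grab_frame(n); cv2.imwrite(f"pics/{n}0.png",f["img"][:,:,::-1]); print(n,f["camera_matrix"].round(1).tolist(),f["R"].round(3).tolist(),f["t"].round(3).tolist())
print(state())
E
```

```text
pics
scene [[518.6, 0.0, 312.1], [0.0, 518.6, 231.1], [0.0, 0.0, 1.0]] [[-0.385, 0.923, 0.003], [0.525, 0.222, -0.822], [-0.759, -0.315, -0.57]] [0.195, -0.195, 1.614]
top [[543.4, 0.0, 311.8], [0.0, 543.4, 229.3], [0.0, 0.0, 1.0]] [[0.009, -1.0, 0.015], [-0.994, -0.011, -0.111], [0.111, -0.014, -0.994]] [0.002, 0.549, 1.357]
wrist [[371.6, 0.0, 318.2], [0.0, 371.6, 231.3], [0.0, 0.0, 1.0]] [[0.271, 0.963, -0.002], [0.92, -0.258, 0.295], [0.283, -0.082, -0.956]] [-0.574, -0.035, 0.393]
{'clock': 0.15, 'joints': array([ 1.27599090e+00,  3.20139763e-01,  1.56537983e+00, -1.75083085e-06,
        1.25740408e+00, -2.00034193e-02]), 'qvel': array([-0.00086596, -0.00230667, -0.0026286 ,  0.00053249,  0.00138728,
        0.00150147]), 'joint_efforts': array([ 3.70679811e-05, -4.12768829e+01, -2.32151788e+01,  7.25948461e-02,
        4.32262640e-02, -1.18259268e-04]), 'ee_pos': array([0.15590785, 0.55301715, 0.17542386]), 'eef_rot': array([ 1.36968778e-01,  9.90575142e-01, -6.57411803e-04, -1.03499669e-04]), 'wrist_force': array([ 0.04790687, -0.25530822, -0.08409627]), 'torque': array([-0.02630798,  0.02713705,  0.03681507]), 'opening': 0.09141161472825343}
```

View pics/scene0.png

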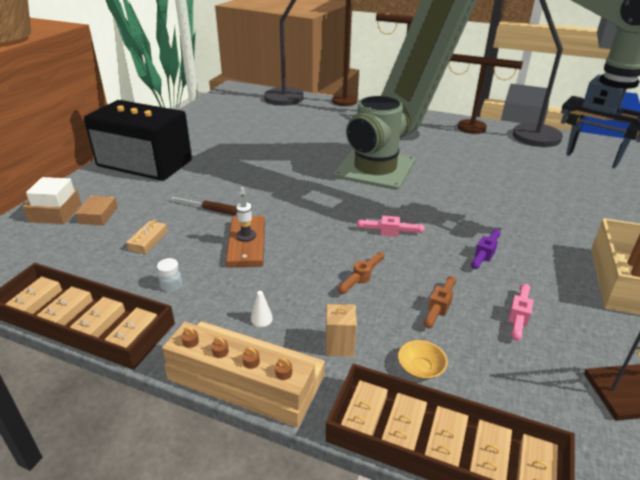

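View pics/top0.png

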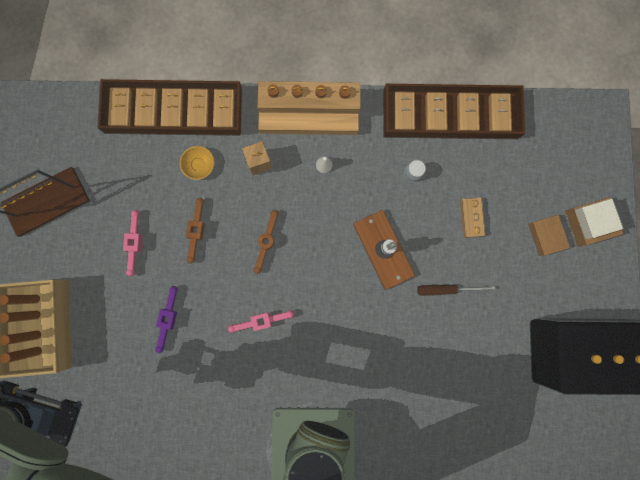

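View pics/wrist0.png

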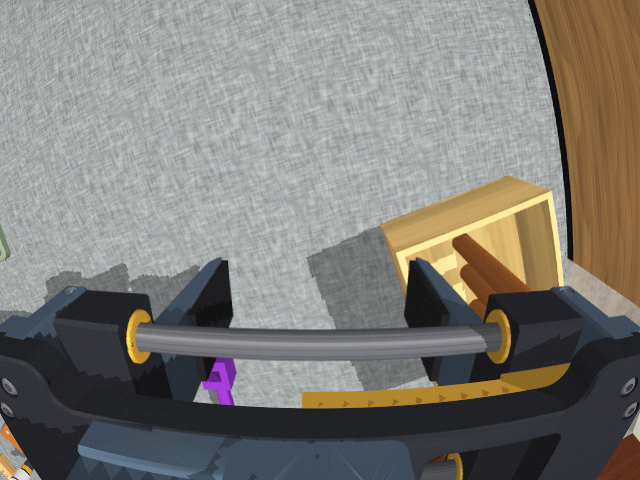

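Top view: the brown crossbars are at (195,230) and (265,241). Pink ones are at (132,242) and (262,321), and a purple one at (167,319). The stand is at (385,249). I'll enlarge the two brown hubs to see which is square, then measure.

```bash
cat > h.py <<'E'
import numpy as np, cv2
from station import *
def ray(f,uv):
    K,R,t=f["camera_matrix"],f["R"],f["t"]
    d=R.T@np.linalg.inv(K)@np.array([uv[0],uv[1],1.]); return -R.T@t,d
def onplane(f,uv,z):
    o,d=ray(f,uv); return o+d*(z-o[2])/d[2]
def proj(f,X):
    p=f["camera_matrix"]@(f["R"]@np.asarray(X,float)+f["t"]); return p[:2]/p[2]
def wproj(f,X):
    c=f["R"]@np.asarray(X,float)+f["t"]; K=f["camera_matrix"]
    th=np.arctan2(np.hypot(c[0],c[1]),c[2]); ph=np.arctan2(c[1],c[0]); r=K[0,0]*th
    return np.array([K[0,2]+r*np.cos(ph),K[1,2]+r*np.sin(ph)])
def wray(f,uv):
    K=f["camera_matrix"]; dx=uv[0]-K[0,2]; dy=uv[1]-K[1,2]; r=np.hypot(dx,dy); th=r/K[0,0]
    c=np.array([np.sin(th)*dx/r,np.sin(th)*dy/r,np.cos(th)]); return -f["R"].T@f["t"], f["R"].T@c
def wplane(f,uv,z):
    o,d=wray(f,uv); return o+d*(z-o[2])/d[2]
def tri(a,b):
    (o1,d1),(o2,d2)=a,b; A=np.stack([d1,-d2],1); s=np.linalg.lstsq(A,o2-o1,rcond=None)[0]
    p,q=o1+s[0]*d1,o2+s[1]*d2; return (p+q)/2,np.linalg.norm(p-q)
def quat(yaw):  # tool down; jaw (y) axis at angle yaw in world xy
    # tool x=(a), y=(c,s,0), z=(0,0,-1); x=y cross z
    from scipy.spatial.transform import Rotation as Ro
    y=np.array([np.cos(yaw),np.sin(yaw),0]); z=np.array([0,0,-1.]); x=np.cross(y,z)
    return Ro.from_matrix(np.stack([x,y,z],1)).as_quat()
E
python3 - <<'E'
from h import *
f=grab_frame("top"); im=f["img"][:,:,::-1].copy(); s=grab_frame("scene"); si=s["img"][:,:,::-1].copy()
a=cv2.resize(im[185:285,165:295],(780,600),interpolation=cv2.INTER_CUBIC);cv2.imwrite("pics/crop_top.png",a)
b=cv2.resize(im[200:300,345:425],(480,600),interpolation=cv2.INTER_CUBIC);cv2.imwrite("pics/crop_stand.png",b)
c=cv2.resize(si[240:340,330:470],(798,570),interpolation=cv2.INTER_CUBIC);cv2.imwrite("pics/crop_sc.png",c)
E
```

```text
(no output)
```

View pics/crop_top.png

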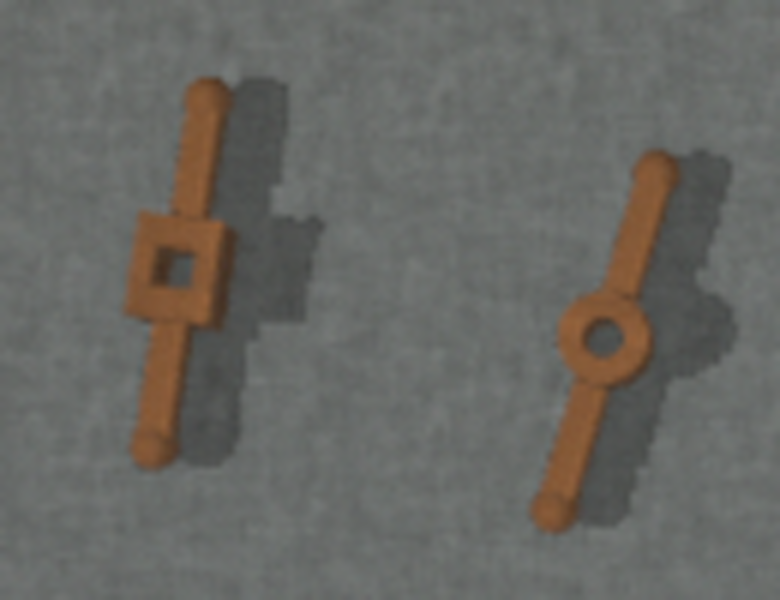

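View pics/crop_stand.png

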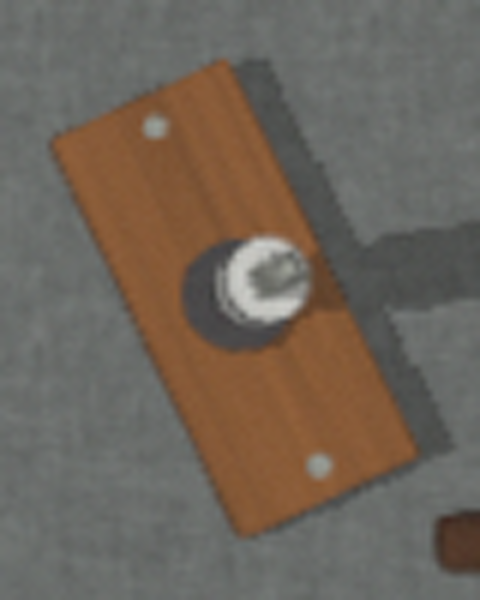

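View pics/crop_sc.png

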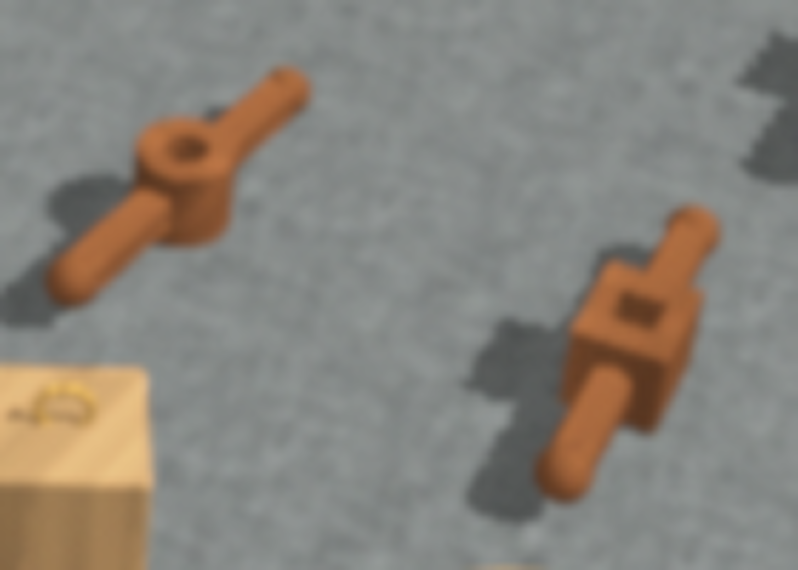

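Top crop: the square hub with square bore is the left bar, at about (195,230) in the full image. The right one (265,241) has a round hub and bore. The scene crop agrees, with the square one at right. So the target is the bar at (195,230). Next I'll measure it and the stand.

```bash
cat > m.py <<'E'
from h import *
f=grab_frame("top"); s=grab_frame("scene")
def brown(fr,seed):
    hsv=cv2.cvtColor(fr["img"],cv2.COLOR_RGB2HSV)
    m=cv2.inRange(hsv,(4,110,60),(16,255,255))
    n,l,st,ce=cv2.connectedComponentsWithStats(m)
    ids=l[max(0,seed[1]-10):seed[1]+10,seed[0]-10:seed[0]+10]; ids=ids[ids>0]
    k=np.bincount(ids).argmax(); return (l==k).astype(np.uint8),st[k],ce[k]
def fitarm(fr,seed):
    m,st,ce=brown(fr,seed)
    m=cv2.resize(m,None,fx=1,fy=1)
    ys,xs=np.nonzero(m); P=np.stack([xs,ys],1).astype(float)
    c=P.mean(0); w,v=np.linalg.eigh(np.cov((P-c).T)); d=v[:,1]
    q=(P-c)@d; e1=P[q>q.max()-7].mean(0); e2=P[q<q.min()+7].mean(0)
    return st,e1,e2
for nm,fr,sd in(("top",f,(190,230)),("scene",s,(441,300))):
    st,e1,e2=fitarm(fr,sd)
    A,B=[onplane(fr,e,.018) for e in(e1,e2)]
    print(nm,st,e1.round(1),e2.round(1),A.round(4),B.round(4),"len",np.linalg.norm(A-B).round(4),"mid",((A+B)/2).round(4),"yaw",np.degrees(np.arctan2(*(B-A)[1::-1])).round(2))
m,st,ce=brown(f,(375,235)); print(st,ce)
c=cv2.findContours(m,cv2.RETR_EXTERNAL,cv2.CHAIN_APPROX_NONE)[0][0]
m2,st2,_=brown(s,(245,250)); print(st2)
c2=cv2.findContours(m2,cv2.RETR_EXTERNAL,cv2.CHAIN_APPROX_NONE)[0][0]
for nm,fr,cc in(("top",f,c),("scene",s,c2)):
    X=np.array([onplane(fr,p[0],.022)[:2] for p in cc],np.float32)
    r=cv2.minAreaRect((X*1000)); b=cv2.boxPoints(r); print(nm,r)
E
python3 m.py
```

```text
top [186 198  18  65 548] [190.1 258.6] [199.1 201.4] [0.4714 0.3176 0.018 ] [0.6194 0.2994 0.018 ] len 0.1491 mid [0.5454 0.3085 0.018 ] yaw -7.02
scene [424 277  32  51 737] [428. 323.] [451.2 280.2] [0.6231 0.2997 0.018 ] [0.4718 0.3182 0.018 ] len 0.1524 mid [0.5474 0.3089 0.018 ] yaw 173.0
[ 354  210   61   79 2038] [383.32973503 249.49901865]
[ 226  216   38   51 1383]
top ((500.4461975097656, -177.01031494140625), (187.95700073242188, 85.43736267089844), 25.531978607177734)
scene ((515.92822265625, -170.89401245117188), (210.5400848388672, 84.52362823486328), 25.682771682739258)
```

```bash
python3 - <<'E'
from h import *
f=grab_frame("top"); s=grab_frame("scene")
S=np.array([.5004,-.177])
for fr,nm in((f,"t"),(s,"s")):
    im=cv2.cvtColor(fr["img"],cv2.COLOR_RGB2BGR)
    u=[proj(fr,[*S,z]) for z in(.159,.110,.022)]; print(nm,np.round(u,1).tolist())
    c=np.round(u[1]).astype(int); k=30; x0,y0=c-k
    a=cv2.resize(im[y0:y0+2*k,x0:x0+2*k],(600,600),interpolation=cv2.INTER_CUBIC)
    for p in u: cv2.circle(a,tuple(int(v) for v in ((p-[x0,y0])+.5)*10),4,(0,0,255),-1)
    print(x0,y0); cv2.imwrite(f"pics/tip_{nm}.png",a)
E
```

```text
t [[392.2, 244.7], [388.9, 246.4], [383.6, 249.1]]
359 216
s [[242.7, 186.8], [244.2, 204.8], [246.7, 235.2]]
214 175
```

View pics/tip_t.png

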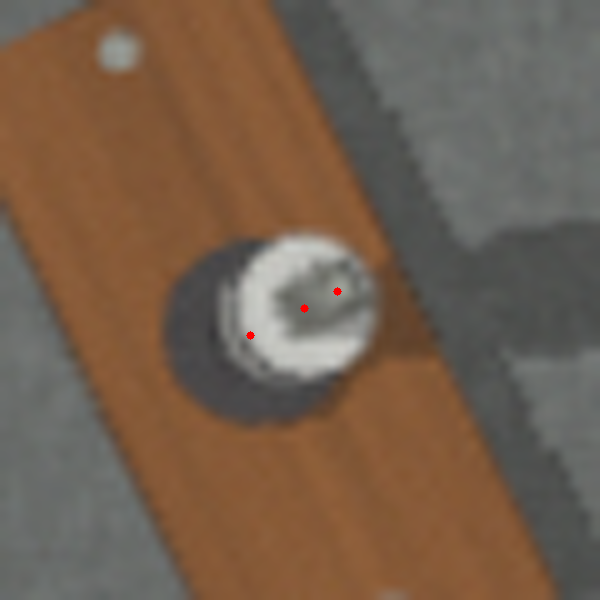

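View pics/tip_s.png

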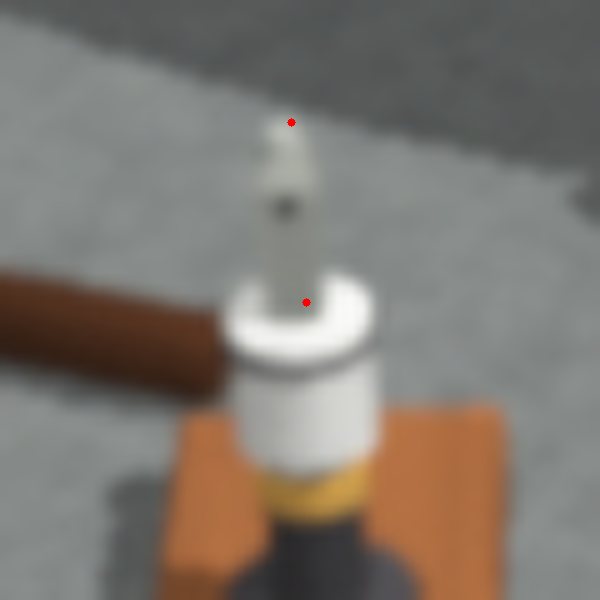

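```bash
python3 - <<'E'
from h import *
f=grab_frame("top"); s=grab_frame("scene")
a=(389.25,246.05);b=(243.4,205.0)
print(tri(ray(f,a),ray(s,b)),onplane(f,a,.11),onplane(s,b,.11))
# tip
print(tri(ray(f,(393.2,242.5)),ray(s,(241.9,186.7))))
from scipy.spatial.transform import Rotation as Ro
P=[.5464,.3087];S=[.501,-.178]
for k in(0,180):
    for nm,p,y in(("pick",P,83),("stand",S,115.5)):
        print(k,nm,inverse_kinematics([*p,.2],quat(np.radians(y-k))))
E
```

```text
(array([ 0.50133137, -0.1781927 ,  0.10963136]), np.float64(0.0006914505787310584)) [ 0.50115161 -0.17781685  0.11      ] [ 0.50190393 -0.1782398   0.11      ]
(array([ 0.50470784, -0.17778698,  0.16147545]), np.float64(0.002434753747318854))
0 pick [ 4.95938775e-01  3.90974206e-01  1.39555362e+00 -4.44089210e-16
  1.35506483e+00 -9.52684504e-01]
0 stand [-3.63010391e-01  2.36554126e-01  1.62084790e+00 -4.44089210e-16
  1.28419063e+00 -2.37886568e+00]
180 pick [ 4.95938775e-01  3.90974206e-01  1.39555362e+00 -4.44089210e-16
  1.35506483e+00  2.18890815e+00]
180 stand [-3.63010391e-01  2.36554126e-01  1.62084790e+00 -4.44089210e-16
  1.28419063e+00  7.62726977e-01]
```

The stand estimates agree within 1 mm: triangulated sleeve top (0.5013, -0.1782, z 0.1096) against 0.110 given, foot centre (0.500, -0.177). The foot measures 188 x 85 mm with yaw 25.5°. The bar is at (0.546, 0.309) with yaw -7°. Now picking.

```bash
python3 - <<'E'
from h import *
P=[.5464,.3087]; q=quat(np.radians(83-180))
move_pose([*P,.13],q)
f=grab_frame("wrist"); cv2.imwrite("pics/w1.png",f["img"][:,:,::-1])
for z in (.036,): print([wproj(f,[*P,z]).round(1)])
print(state()["clock"],state()["ee_pos"],state()["wrist_force"])
E
```

```text
[array([317.8, 221.7])]
2.5083 [0.54601243 0.30932122 0.1301153 ] [-0.43992298  0.20326123 -0.11771026]
```

View pics/w1.png

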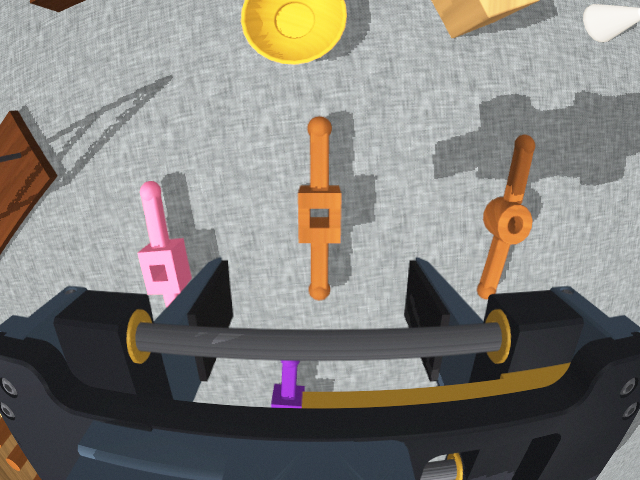

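```bash
python3 - <<'E'
from h import *
f=grab_frame("wrist"); im=f["img"][:,:,::-1]
cv2.imwrite("pics/w1c.png",cv2.resize(im[110:310,260:380],(480,800)[0:2],interpolation=cv2.INTER_CUBIC)[:600])
hsv=cv2.cvtColor(f["img"],cv2.COLOR_RGB2HSV); m=cv2.inRange(hsv,(4,110,60),(16,255,255))
n,l,st,ce=cv2.connectedComponentsWithStats(m); k=l[200,305]; print(st[k])
ys,xs=np.nonzero(l==k)
tp=np.array([xs[ys<ys.min()+14].mean(),ys.min()]);bt=np.array([xs[ys>ys.max()-12].mean(),ys.max()])
A,B=wplane(f,tp,.018),wplane(f,bt,.018); print(A,B,np.linalg.norm(A-B),(A+B)/2,np.degrees(np.arctan2(*(A-B)[1::-1])))
print(wplane(f,(319.5,218),.036))
E
```

```text
[ 298  117   44  183 4583]
[0.63333548 0.29696351 0.018     ] [0.4641404  0.31764526 0.018     ] 0.17045442279544823 [0.54873794 0.30730438 0.018     ] -6.969041103181694
[0.54941346 0.3070065  0.036     ]
```

View pics/w1c.png

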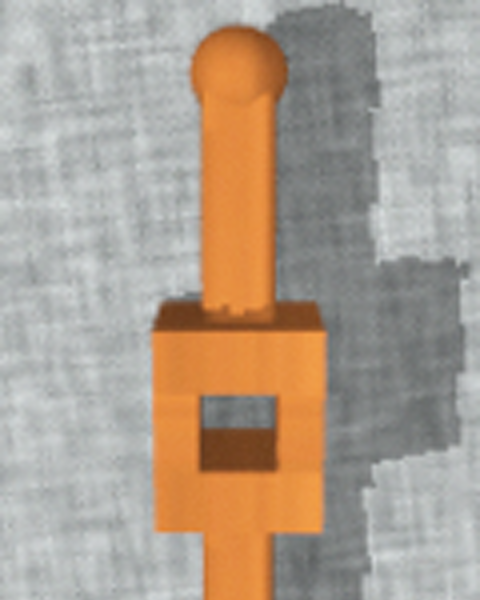

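The wrist view shows the square hub's top face centred at (319.6,217.6). The length measures 170.5 mm against 171 given, and the yaw is -7.0°. I blend the three cameras to (0.548, 0.3078) and grasp.

```bash
python3 - <<'E'
from h import *
P=[.548,.3078]; q=quat(np.radians(83-180))
movel([*P,.05],0.15,q); 
movel([*P,.006],0.08)
s=state(); print(s["ee_pos"],s["wrist_force"].round(2))
move_gripper(.030,40)
s=state(); print(s["opening"],s["ee_pos"],s["wrist_force"].round(2))
movel([*P,.03],0.08)
s=state(); print(s["opening"],s["wrist_force"].round(2),s["torque"].round(3))
movel([*P,.20],0.2)
pause(.2)
s=state(); print(s["clock"],s["opening"],s["ee_pos"],s["wrist_force"].round(2),s["torque"].round(3))
for n in("wrist","top"):
    f=grab_frame(n); cv2.imwrite(f"pics/{n}2.png",f["img"][:,:,::-1])
E
```

```text
[0.54828392 0.30797342 0.00617445] [-0.44  1.05  0.52]
0.029910014794625916 [0.54799516 0.30779617 0.00598401] [0.64 1.02 0.52]
0.029866957075656883 [-1.04 -0.01  0.27] [-0.056  0.158 -0.028]
6.6167 0.029984499374256988 [0.5474558  0.30750289 0.19859914] [ 0.36  0.45 -0.06] [-0.058  0.134 -0.004]
```

View pics/wrist2.png

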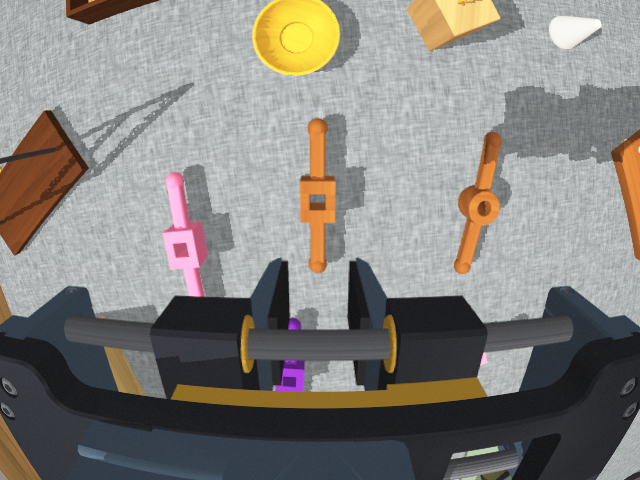

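View pics/top2.png

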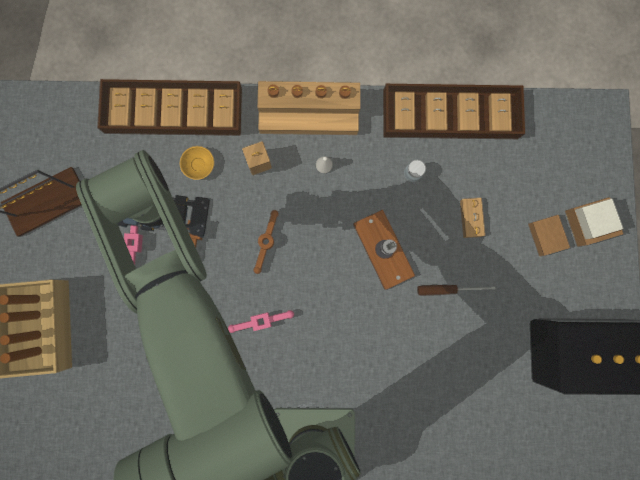

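```bash
python3 - <<'E'
from h import *
f=grab_frame("wrist"); im=f["img"][:,:,::-1]
hsv=cv2.cvtColor(f["img"],cv2.COLOR_RGB2HSV); m=cv2.inRange(hsv,(4,110,60),(16,255,255))
n,l,st,ce=cv2.connectedComponentsWithStats(m); k=l[190,310]; print(st[k])
ys,xs=np.nonzero(l==k)
tp=np.array([xs[ys<ys.min()+10].mean(),ys.min()]);bt=np.array([xs[ys>ys.max()-9].mean(),ys.max()])
for z in(.018,.19):
  A,B=wplane(f,tp,z),wplane(f,bt,z); print(A,B,np.linalg.norm(A-B),(A+B)/2,np.degrees(np.arctan2(*(A-B)[1::-1])))
s=state(); print(wproj(f,s["ee_pos"]))
for g in(.0455,.015):
  for sg in(1,-1):
    y=np.radians(83)
    print(g,wproj(f,s["ee_pos"]+sg*g*np.array([np.cos(y),np.sin(y),0])))
sc=grab_frame("scene"); cv2.imwrite("pics/scene2.png",sc["img"][:,:,::-1])
E
```

```text
[ 300  119   36  154 3090]
[0.63360274 0.29694442 0.018     ] [0.4646787  0.31780312 0.018     ] 0.1702069806590071 [0.54914072 0.30737377 0.018     ] -7.0392373525183665
[0.63299008 0.29688995 0.19      ] [0.5384875 0.3085591 0.19     ] 0.09522031313929946 [0.58573879 0.30272452 0.19      ] -7.039237352518385
[316.82130509 263.98367073]
0.0455 [242.81493458 263.54852223]
0.0455 [390.8932125  263.55338293]
0.015 [292.12525845 263.93472762]
0.015 [341.52473167 263.93652585]
```

View pics/scene2.png

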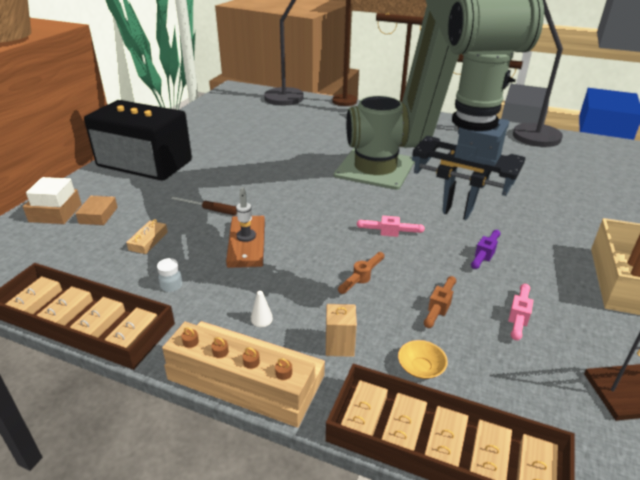

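The grasp missed. The fingers closed to 30 mm (the hub is 36 mm) and the bar, still at about (318,200) in the wrist view, was not moved. I'll check where the fingertips really are against the reported TCP.

```bash
python3 - <<'E'
from h import *
sc=grab_frame("scene"); s=state(); p=s["ee_pos"]; print(p,s["eef_rot"])
im=sc["img"][:,:,::-1]; x0,y0=400,120
a=cv2.resize(im[y0:y0+120,x0:x0+140].copy(),(700,600),interpolation=cv2.INTER_CUBIC)
y=np.radians(83); j=np.array([np.cos(y),np.sin(y),0])
for dz,c in((0,(0,0,255)),(.04,(0,255,0))):
  for sg in(-.015,.015):
    u=(proj(sc,p+sg*j+[0,0,dz])-[x0,y0]+.5)*5; print(dz,sg,u); cv2.circle(a,tuple(int(v) for v in u),4,c,-1)
cv2.imwrite("pics/sc2c.png",a)
E
```

```text
[0.54795223 0.30775544 0.19972639] [ 9.98133149e-01 -6.10750636e-02 -1.94152629e-04  1.26594478e-04]
0 -0.015 [230.42185695 537.95750618]
0 0.015 [307.59759813 560.24864105]
0.04 -0.015 [246.45760848 449.64748181]
0.04 0.015 [325.67194906 471.34955911]
```

View pics/sc2c.png

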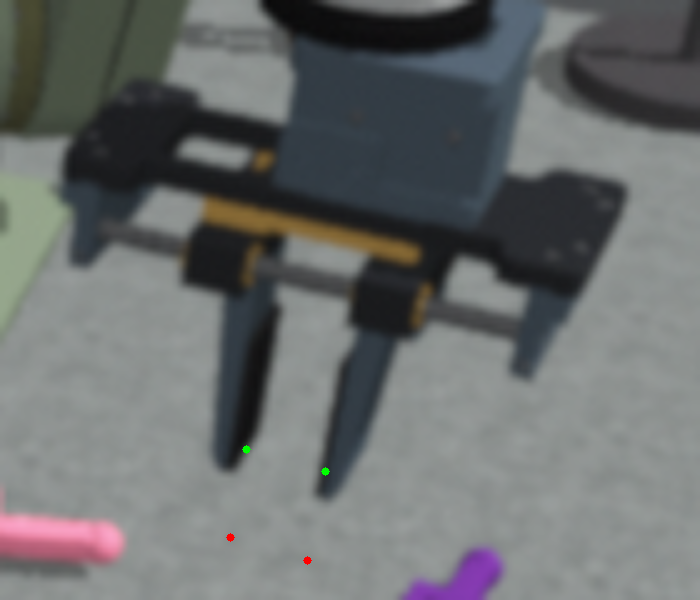

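The scene crop shows the fingertips, at (230,468) and (325,495), about 35–40 mm above the reported TCP (red dots). So the fingers are shorter than the tool frame claims. I'll quantify it from the wrist view.

```bash
python3 - <<'E'
from h import *
from scipy.spatial.transform import Rotation as Ro
f=grab_frame("wrist"); s=state(); p=s["ee_pos"]; R=Ro.from_quat(s["eef_rot"]).as_matrix()
C=-f["R"].T@f["t"]; print("cam in tool",R.T@(C-p), "axis",R.T@f["R"][2])
im=f["img"][:,:,::-1]; x0,y0=230,230
a=cv2.resize(im[y0:y0+150,x0:x0+180].copy(),(720,600),interpolation=cv2.INTER_CUBIC)
for d,c in((0,(0,0,255)),(.02,(255,0,0)),(.04,(0,255,0))):
  for sx in(-.016,.016):
    for sg in(-.015,.015):
      u=(wproj(f,p+R@[sx,sg,-d])-[x0,y0]+.5)*4; cv2.circle(a,tuple(int(v) for v in u),4,c,-1)
cv2.imwrite("pics/w2c.png",a)
E
```

```text
cam in tool [ 0.08493508  0.0006427  -0.20920601] axis [-2.93278603e-01  7.83570035e-04  9.56026698e-01]
```

View pics/w2c.png

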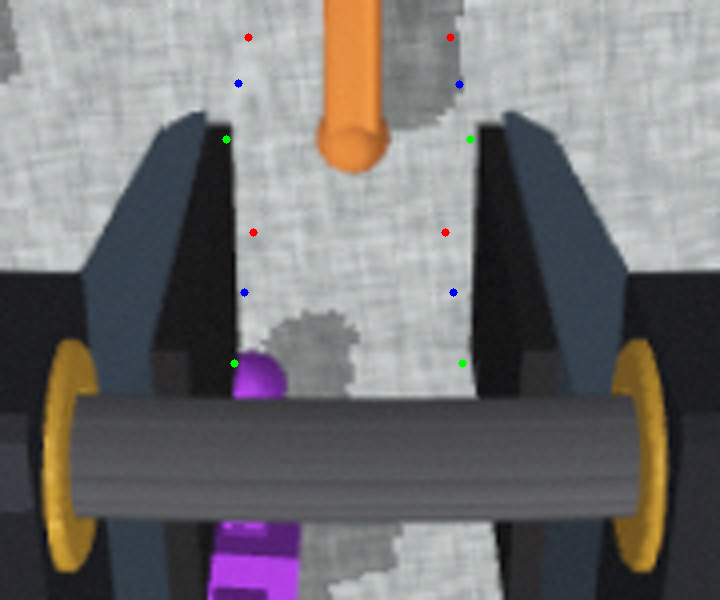

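Pad ends at (232,124) and (478,124) in the crop match d≈36 mm behind the reported TCP. I'll reopen, descend that much lower while watching wrist force for table contact, and grip.

```bash
python3 - <<'E'
from h import *
P=[.5488,.3075]; q=quat(np.radians(83-180))
move_gripper(.06,40)
movel([*P,.03],.25,q); movel([*P,-.015],.08)
s=state(); f0=s["wrist_force"][2]; print(s["clock"],s["ee_pos"].round(4),s["wrist_force"].round(2))
z=-.015
while z>-.033:
    z-=.002; movel([*P,z],.03); s=state()
    df=s["wrist_force"][2]-f0; print(round(z,4),s["ee_pos"][2].round(4),round(df,2))
    if df>3: z+=.002; movel([*P,z],.03); break
print(s["clock"])
f=grab_frame("scene"); cv2.imwrite("pics/s3.png",cv2.resize(f["img"][200:350,360:540,::-1],(720,600),interpolation=cv2.INTER_CUBIC))
E
```

```text
9.0917 [ 0.5491  0.3077 -0.0149] [ 0.44  0.26 -0.76]
-0.017 -0.0167 0.8
-0.019 -0.0191 1.31
-0.021 -0.0212 1.6
-0.023 -0.0232 0.5
-0.025 -0.0252 0.22
-0.027 -0.0272 1.57
-0.029 -0.0291 0.82
-0.031 -0.0312 1.03
-0.033 -0.0332 0.53
11.3417
```

View pics/s3.png

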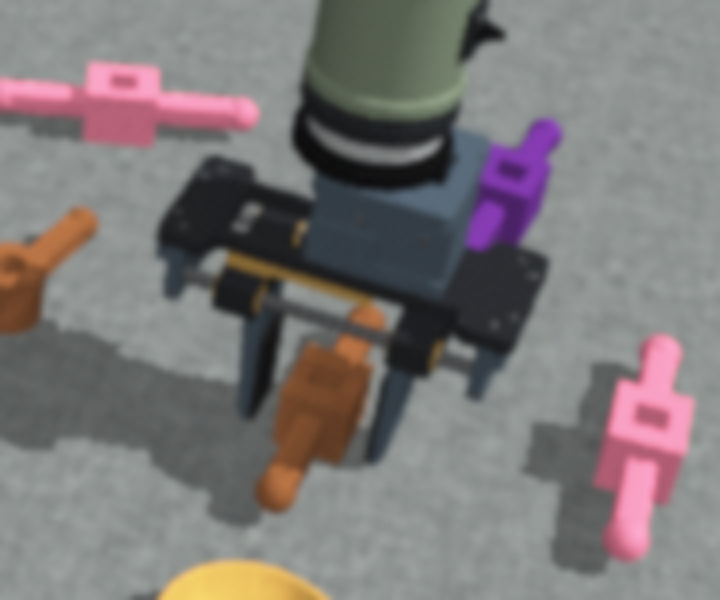

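The scene crop shows the fingers straddling the square hub, with tips near the table (245,415) and (375,460), and no contact force. Gripping now.

```bash
python3 - <<'E'
from h import *
P=[.5488,.3075]
move_gripper(.030,45); s=state(); print(s["opening"],s["wrist_force"].round(2))
if s["opening"]>.033:
    movel([*P,.0],.1); movel([*P,.155],.25); pause(.15)
    s=state(); print(s["clock"],s["opening"],s["ee_pos"],s["wrist_force"].round(2),s["torque"].round(3))
for n in("wrist","scene"):
    f=grab_frame(n); cv2.imwrite(f"pics/{n}4.png",f["img"][:,:,::-1])
E
```

```text
0.03595446561181045 [ 1.   -0.4  -0.83]
13.2833 0.035571751574938526 [0.54753678 0.30682885 0.15242415] [-0.1  -0.04 -0.95] [-0.02   0.234  0.027]
```

View pics/wrist4.png

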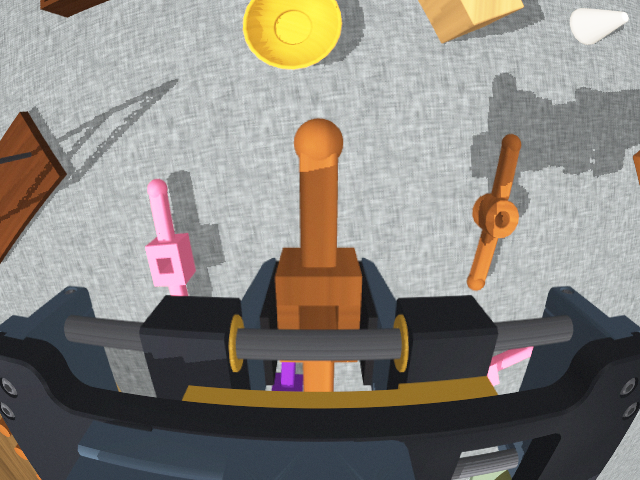

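View pics/scene4.png

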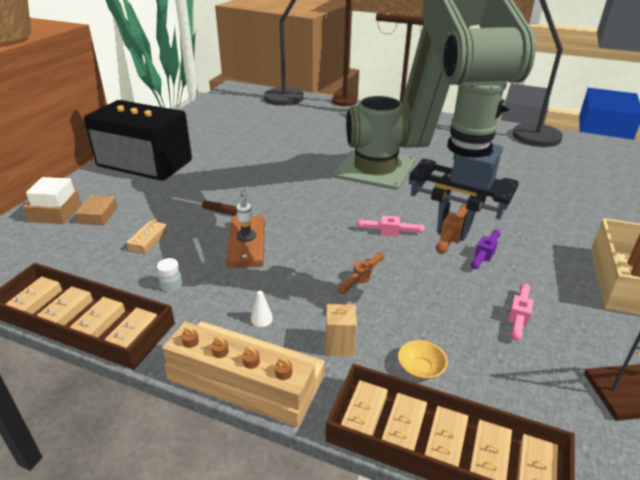

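Bar gripped: opening 35.6–36 mm and about 1 N weight. Its underside is 33 mm above the reported TCP. Next I go to a hover beside the tenon, already at the final yaw, so the wrist camera can see the tenon past the arm.

```bash
python3 - <<'E'
from h import *
yaw=np.radians(25.5); ex=np.array([np.cos(yaw),np.sin(yaw)]); jy=yaw-np.pi/2; ey=np.array([np.cos(jy),np.sin(jy)])
S=np.array([.5012,-.1778]); q=quat(jy)
p=S-.06*ex-.045*ey
move_pose([*p,.16],q); pause(.2)
f=grab_frame("wrist"); s=state(); print(s["clock"],s["ee_pos"],s["wrist_force"].round(2),s["torque"].round(3),s["opening"])
cv2.imwrite("pics/w5.png",f["img"][:,:,::-1])
for z in(.159,.147,.11,.022): print(z,wproj(f,[*S,z]).round(1))
E
```

```text
15.4 [ 0.42798973 -0.16262481  0.15993625] [ 0.55 -0.45 -1.38] [-0.057  0.123 -0.014] 0.03576150468550561
0.159 [394.5 165.4]
0.147 [390.5 163. ]
0.11 [380.5 157. ]
0.022 [365.  147.7]
```

View pics/w5.png

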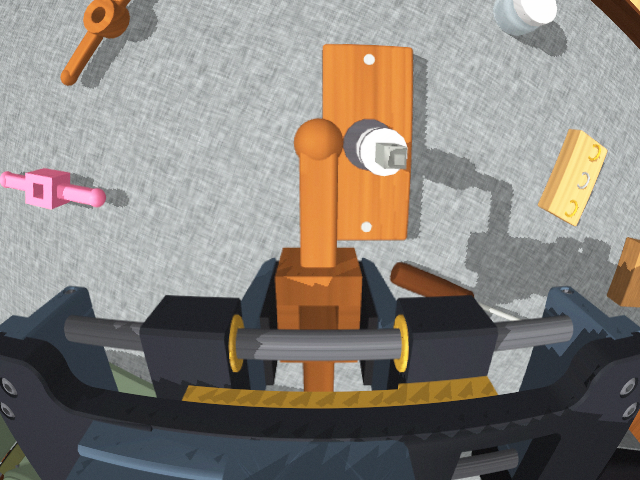

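```bash
python3 - <<'E'
from h import *
f=grab_frame("wrist"); im=f["img"][:,:,::-1]; x0,y0=340,115
cv2.imwrite("pics/w5c.png",cv2.resize(im[y0:y0+75,x0:x0+80],(640,600),interpolation=cv2.INTER_CUBIC))
# foot screws and edges
for uv in((369.3,59.3),(366.2,227)): print(wplane(f,uv,.022))
a,b=[wplane(f,uv,.022) for uv in((369.3,59.3),(366.2,227))]; print("screw mid",(a+b)/2,np.degrees(np.arctan2(*(a-b)[1::-1])))
c=[wplane(f,uv,.022)[:2] for uv in((323,44.5),(412.5,47.5),(407,240))]; print(np.round(c,4).tolist(), np.degrees(np.arctan2(*(c[1]-c[2])[::-1])),(c[0]+c[2])/2)
E
```

```text
[ 0.57809238 -0.14463052  0.022     ]
[ 0.43284272 -0.21417109  0.022     ]
screw mid [ 0.50546755 -0.17940081  0.022     ] 25.583505890770287
[[0.5717, -0.1005], [0.6086, -0.1756], [0.4388, -0.2581]] 25.90359695776785 [ 0.50526435 -0.17925471]
```

View pics/w5c.png

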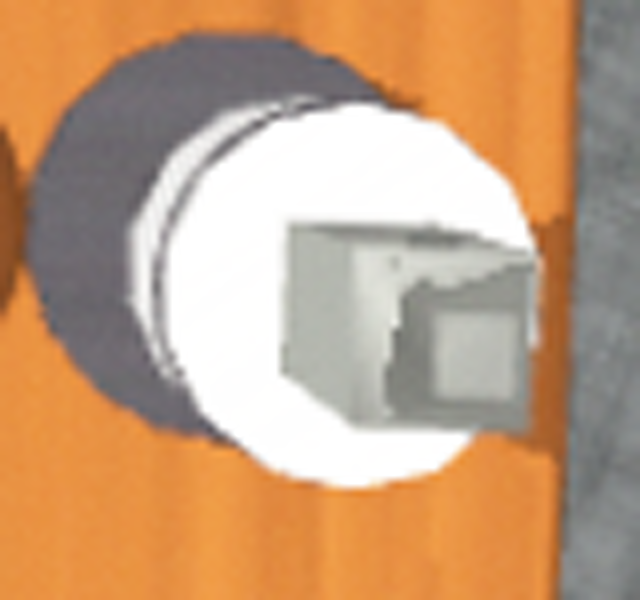

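```bash
python3 - <<'E'
from h import *
from scipy.spatial.transform import Rotation as Ro
f=grab_frame("wrist"); s=state(); p=s["ee_pos"]; R=Ro.from_quat(s["eef_rot"]).as_matrix()
T=wplane(f,(399.1,158.9),.159); L=wplane(f,(383.5,151.25),.110); print(T,L)
im=f["img"]; hsv=cv2.cvtColor(im,cv2.COLOR_RGB2HSV); m=cv2.inRange(hsv,(4,110,60),(16,255,255))
# ball: columns of mask around rows 125-150, left of the foot
for r in(125,130,190,230):
    xs=np.nonzero(m[r,285:345])[0]+285; print(r,xs.min(),xs.max())
ys=np.nonzero(m[100:200,318])[0]+100; print("ball top row",ys.min())
# ball far end point at height ee+.051, tool coords
B=wplane(f,(319,ys.min()),p[2]+.0332+.018); print("ball end tool",R.T@(B-p))
print("arm mid tool",R.T@(wplane(f,(319,210),p[2]+.0332+.026)-p))
E=wplane(f,(318.5,276.5),p[2]+.0332+.036); print("hub edge tool",R.T@(E-p))
print("rel tenon tool", R.T@(T-p), R.T@(L-p))
E
```

```text
[ 0.5056647 -0.1786093  0.159    ] [ 0.50562275 -0.17797865  0.11      ]
125 301 344
130 298 344
190 300 344
230 300 344
ball top row 119
ball end tool [ 0.08513374  0.00166859 -0.05120266]
arm mid tool [ 0.04762226  0.00168174 -0.05920159]
hub edge tool [ 0.02195437  0.00147947 -0.06920083]
rel tenon tool [0.06339044 0.04783549 0.0009358 ] [0.06362578 0.04725488 0.04993587]
```

The wrist view is self-consistent. The bar's ball end is at x=85.1 mm and its hub edge at 22.0 mm in the tool frame, so it is centred, with y +1.6 mm. Tenon tip and sleeve top agree within 0.6 mm at (63.5, 47.5) mm in the tool frame, and the foot yaw is 25.6°. Taking tenon relative to bar from the same camera cancels the roughly 3.5 mm offset against the other cameras. Now aligning and checking.

```bash
python3 - <<'E'
from h import *
from scipy.spatial.transform import Rotation as Ro
s=state(); R=Ro.from_quat(s["eef_rot"]).as_matrix(); p=s["ee_pos"]
yaw=np.radians(25.6); q=quat(yaw-np.pi/2)
t=p+R@[.0635,.046,0]; t=[t[0],t[1]]; print(t)
np.save("tgt.npy",t)
movel([*t,.16],.12,q); movel([*t,.132],.1); pause(.1)
s=state(); print(s["clock"],s["ee_pos"],s["wrist_force"].round(2),s["torque"].round(3))
f=grab_frame("scene"); x0,y0=185,120
cv2.imwrite("pics/s6.png",cv2.resize(f["img"][y0:y0+120,x0:x0+130,::-1],(650,600),interpolation=cv2.INTER_CUBIC))
f=grab_frame("wrist"); cv2.imwrite("pics/w6.png",f["img"][:,:,::-1])
E
```

```text
[np.float64(0.5049726103866282), np.float64(-0.17690589490002423)]
16.8417 [ 0.50532481 -0.1770797   0.13277977] [-0.71 -0.15 -0.04] [-0.149  0.149  0.025]
```

View pics/s6.png

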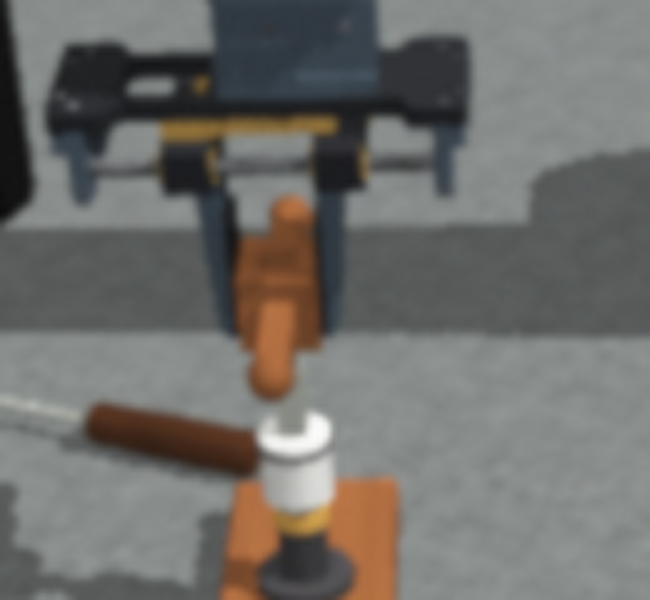

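View pics/w6.png

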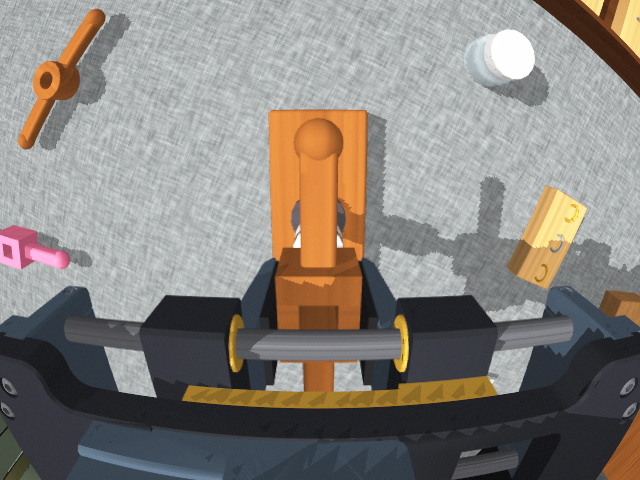

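Aligned. In the wrist view the arm (mid u≈319) runs centred along the foot (270–367, mid 318.5). In the scene view the hub is just over the tenon. Descending with force watch.

```bash
python3 - <<'E'
from h import *
t=np.load("tgt.npy"); s=state(); F0=s["wrist_force"]; T0=s["torque"]; z=.132
while z>.0805:
    z-=.004; movel([*t,z],.06); s=state(); F=s["wrist_force"]-F0; 
    print(round(z,4),s["ee_pos"].round(4),F.round(1),(s["torque"]-T0).round(2))
    if abs(F[2])>5 or np.hypot(*F[:2])>8: print("STOP"); break
print(s["clock"],s["opening"])
f=grab_frame("scene"); x0,y0=185,120
cv2.imwrite("pics/s7.png",cv2.resize(f["img"][y0:y0+120,x0:x0+130,::-1],(650,600),interpolation=cv2.INTER_CUBIC))
E
```

```text
0.128 [ 0.5048 -0.1768  0.1278] [-0.1 -0.7 -1. ] [0.03 0.04 0.08]
0.124 [ 0.5047 -0.1768  0.1236] [-0.7  0.5 -0.1] [0.05 0.   0.04]
0.12 [ 0.5047 -0.1768  0.1197] [-0.8 -0.2 -0.7] [0.01 0.06 0.01]
0.116 [ 0.5047 -0.1768  0.1157] [ 0.5  0.3 -0.2] [-0.04  0.02  0.06]
0.112 [ 0.5047 -0.1768  0.1117] [ 0.  -0.4 -0.4] [0.02 0.09 0.04]
0.108 [ 0.5047 -0.1768  0.1077] [ 0.  -0.3 -1.9] [0.08 0.01 0.01]
0.104 [ 0.5047 -0.1768  0.1037] [ 0.9 -0.4 -1. ] [0.08 0.02 0.06]
0.1 [ 0.5047 -0.1768  0.0997] [-0.4 -0.6 -1. ] [0.04 0.03 0.  ]
0.096 [ 0.5047 -0.1768  0.0957] [-0.5 -0.2 -0.8] [ 0.03  0.04 -0.04]
0.092 [ 0.5047 -0.1768  0.0917] [-0.5  0.1 -0.2] [0.05 0.01 0.02]
0.088 [ 0.5047 -0.1768  0.0877] [-0.6  0.1 -0.9] [ 0.04  0.02 -0.02]
0.084 [ 0.5048 -0.1768  0.0837] [-0.  -0.1 -0.4] [0.08 0.04 0.02]
0.08 [ 0.5047 -0.1768  0.0797] [-0.  -0.2 -0.7] [0.04 0.05 0.04]
20.1917 0.03576127934048594
```

View pics/s7.png

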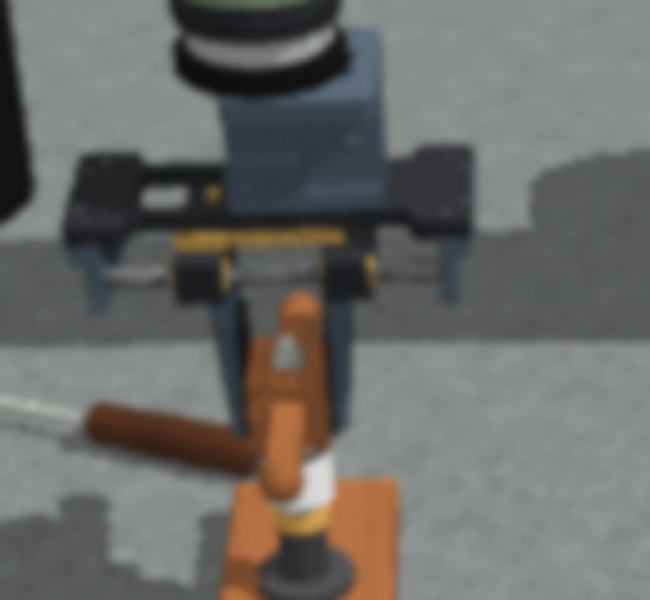

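The tenon passed into the bore, its tip showing at (288,350) above the hub, with no side force. Now pressing with averaged force readings.

```bash
cat > pr.py <<'E'
from h import *
def avg(n=8):
    F=[]
    for _ in range(n): pause(.03); F.append(np.r_[state()["wrist_force"],state()["torque"],state()["ee_pos"]])
    return np.mean(F,0)
E
python3 - <<'E'
from pr import *
t=np.load("tgt.npy"); b=avg(); print("base",b.round(3)); np.save("base.npy",b)
for z in(.077,.075,.073,.071,.069):
    movel([*t,z],.02); a=avg(6); print(z,a[6:].round(4),(a-b)[:3].round(2),(a-b)[3:6].round(3))
    if a[2]-b[2]>13: break
print(state()["clock"],state()["opening"])
E
```

```text
base [ 0.137  0.055 -1.359 -0.08   0.134  0.004  0.505 -0.177  0.08 ]
0.077 [ 0.5051 -0.1769  0.077 ] [ 0.51 -0.53  0.8 ] [-0.013 -0.079  0.006]
0.075 [ 0.5051 -0.1769  0.0753] [ 0.06 -0.09  3.89] [ 0.033  0.07  -0.01 ]
0.073 [ 0.5051 -0.1769  0.0732] [-0.79 -0.16  5.74] [ 0.05   0.138 -0.01 ]
0.071 [ 0.5051 -0.177   0.0714] [-1.4  0.7  7.8] [ 0.091  0.18  -0.013]
0.069 [ 0.5051 -0.1769  0.0696] [-1.74  0.5   9.25] [ 0.089  0.294 -0.021]
22.8083 0.03585360950401659
```

```bash
python3 - <<'E'
from pr import *
t=np.load("tgt.npy"); b=np.load("base.npy")
for z in(.0675,.0663):
    movel([*t,z],.02); a=avg(10); print(z,a[6:].round(4),(a-b)[:3].round(2),(a-b)[3:6].round(3))
    if a[2]-b[2]>12.3: break
s=state(); print(s["clock"],s["opening"],s["eef_rot"])
f=grab_frame("scene"); x0,y0=205,170
cv2.imwrite("pics/s8.png",cv2.resize(f["img"][y0:y0+75,x0:x0+80,::-1],(640,600),interpolation=cv2.INTER_CUBIC))
f=grab_frame("wrist"); cv2.imwrite("pics/w8.png",f["img"][:,:,::-1])
E
```

```text
0.0675 [ 0.5051 -0.177   0.0683] [-2.06  0.79 10.71] [ 0.145  0.386 -0.001]
0.0663 [ 0.5051 -0.177   0.0673] [-2.31  0.79 11.55] [ 0.165  0.429 -0.019]
23.975 0.035781370445575146 [9.75150672e-01 2.21542332e-01 3.34467550e-04 2.23903903e-04]
```

View pics/s8.png

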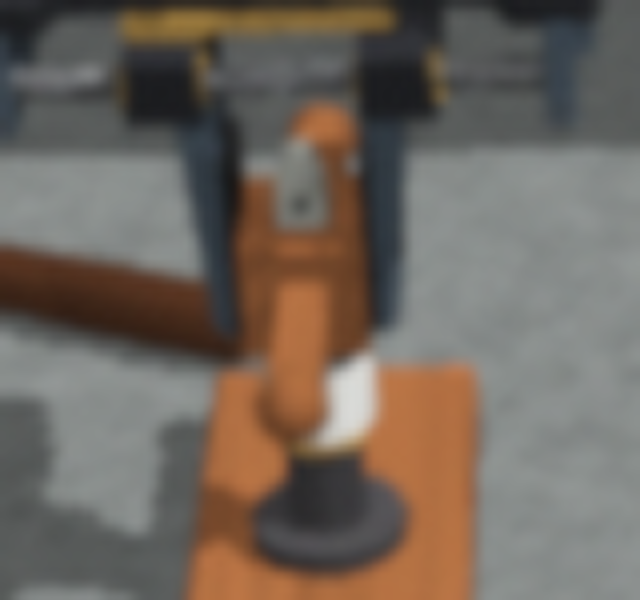

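View pics/w8.png

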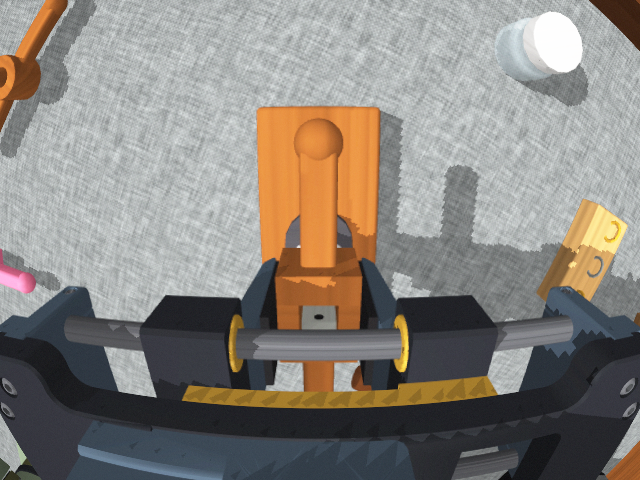

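Wrist view: arms stay parallel to the foot, the ball-end row is unchanged (no pitch slip), and the pin hole at (319,317) is clear above the hub. Scene view: a thin brass strip remains below the sleeve at (325,448). Force is 11.55 N at 9.5 mm down, so one last small step and a steadiness check.

```bash
python3 - <<'E'
from pr import *
t=np.load("tgt.npy"); b=np.load("base.npy")
movel([*t,.0658],.02)
for _ in range(2):
    a=avg(14); print(a[6:].round(4),"underside",(a[8]+.0332).round(4),(a-b)[:3].round(2),(a-b)[3:6].round(3))
s=state(); print(s["clock"],s["opening"])
f=grab_frame("wrist"); hsv=cv2.cvtColor(f["img"],cv2.COLOR_RGB2HSV)
f=grab_frame("scene"); cv2.imwrite("pics/s9.png",f["img"][:,:,::-1])
im=f["img"][:,:,::-1]; print([proj(f,[.5018,-.1782,z]).round(1).tolist() for z in(.06,.065,.07)]); cv2.imwrite("pics/s9c.png",cv2.resize(im[210:240,225:265],(800,600),interpolation=cv2.INTER_CUBIC))
E
```

```text
[ 0.5051 -0.177   0.067 ] underside 0.1002 [-2.6   0.93 12.64] [ 0.177  0.506 -0.001]
[ 0.5051 -0.177   0.067 ] underside 0.1002 [-2.46  0.85 12.65] [ 0.203  0.507 -0.009]
25.2583 0.03570236430990593
[[244.9, 222.6], [244.8, 220.8], [244.6, 219.1]]
```

View pics/s9c.png

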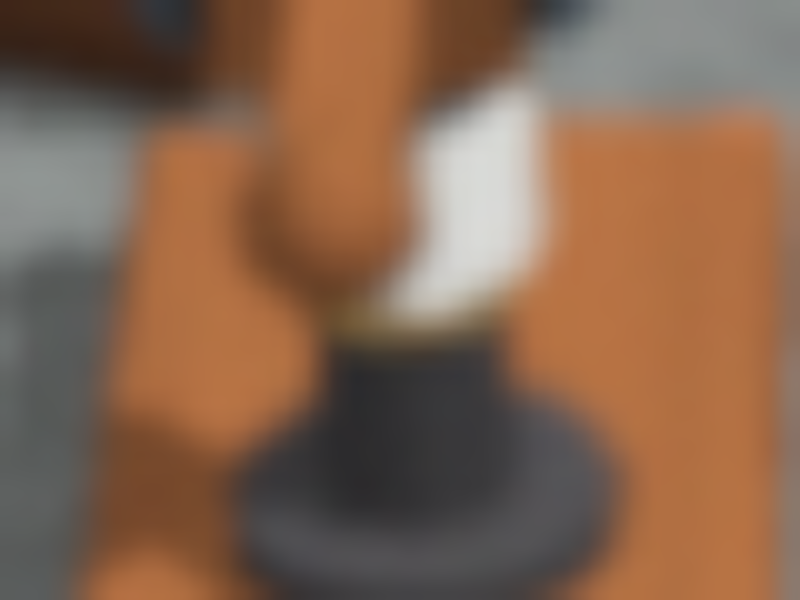

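View pics/s9.png

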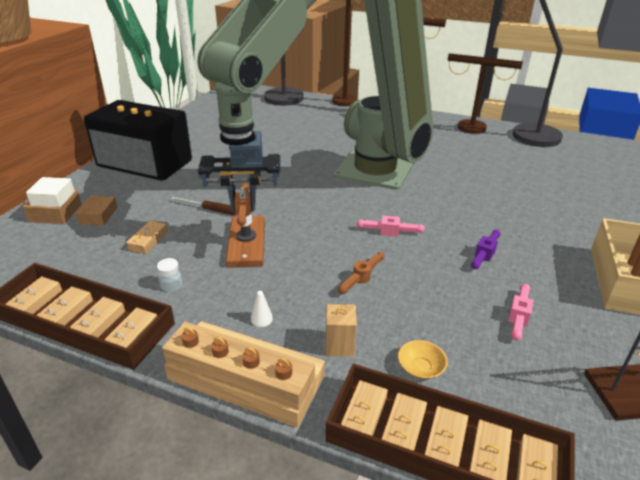

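```bash
python3 - <<'E'
from pr import *
f=grab_frame("wrist"); cv2.imwrite("pics/w9.png",f["img"][:,:,::-1]); a=cv2.imread("pics/w6.png"); b=f["img"][:,:,::-1]
g=lambda i:cv2.cvtColor(np.ascontiguousarray(i),cv2.COLOR_BGR2GRAY).astype(np.float32)
for n,(y0,y1,x0,x1) in dict(hub=(240,300,283,355),ball=(128,152,303,334)).items():
    print(n,cv2.phaseCorrelate(g(a)[y0:y1,x0:x1],g(b)[y0:y1,x0:x1]))
for im in(a,b):
    m=cv2.inRange(cv2.cvtColor(np.ascontiguousarray(im),cv2.COLOR_BGR2HSV),(4,110,60),(16,255,255))
    print(g(im)[240:300,300].astype(int)[::3], g(im)[112:126,318].astype(int))
# level via scene: hub underside relative, far/near ball ends
s=grab_frame("scene"); cv2.imwrite("pics/s10c.png",cv2.resize(s["img"][175:225,215:275,::-1],(720,600),interpolation=cv2.INTER_CUBIC))
yaw=np.radians(25.6);ex=np.array([np.cos(yaw),np.sin(yaw),0])
for sg in(-.0775,.0775): print(proj(s,np.array([.5018,-.1782,.118])+sg*ex))
E
```

```text
hub ((-0.3546101678564071, 0.09487038489729827), 0.24857416726924755)
ball ((-0.35322108962758847, 0.5156216476742035), 0.8702432395269474)
[216 215 232 114 108 111 115 111 102  87  86  83 114 157 156 108 105 108
 103 108] [147 152 150 152 152 140 119 113 121 128 128 135 134 139]
[126 126 184 117 114 112 112 113 108  85  84  86 101 156 133 108 106 106
 107 107] [155 152 152 152 153 144 122 116 122 129 130 134 137 140]
[244.9901576  185.73028506]
[241.19527121 220.25430067]
```

View pics/s10c.png

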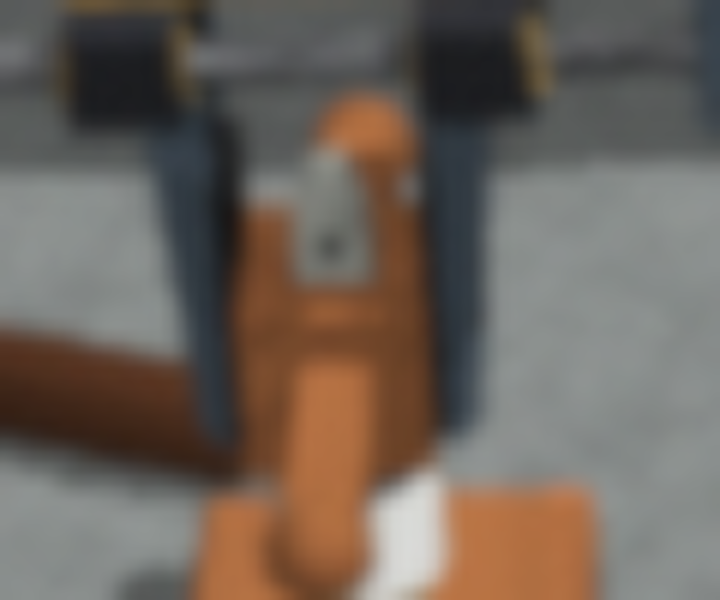

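The far ball is at (245.3,185.8) and the near one at (241.6,220.3). For a level bar at 100 mm the prediction is (245.0,185.7) and (241.2,220.3), so it is level. The shift since before pressing is under 0.6 px. Handing in while holding.

```bash
python3 - <<'E'
from pr import *
s=state(); print(s["clock"],(s["wrist_force"]-np.load("base.npy")[:3]).round(2),s["opening"])
print(close_job())
E
```

```text
25.4583 [-2.99  0.65 12.91] 0.035341950369744045
the job is handed in; nothing more can be done
None
```

The square-hub crossbar is on the tenon with its arms along the stand's foot. I handed the job in at 25.5 s, still gripping the bar and pressing it down on the sleeve.

- **Press:** the averaged push was about 12.6 N, with a single reading of 12.9 N at hand-in, so slightly over the 12 N asked. The hub's underside is about 100 mm up, so the sleeve is about 10 mm down and well short of its stop. A thin strip of the brass ring still shows below the sleeve, which fits its edge being about the middle.
- **Fit:** both ball ends appear within 0.5 px of where a level bar would put them, and the arms run parallel to the foot. The cross-pin hole is clear above the hub.
- **First grasp failed:** the real fingertips sit about 35 mm behind the reported tool point, so the fingers closed above the bar. That attempt moved nothing, and the second grasp, made lower, held.
- **Disagreements:** the wrist camera reads about 3.5 mm off from the other two, so I aligned the bar to the tenon using the wrist view alone. A side force of about 2.6 N remained while pressing, and I did not correct it.
- **Other things on the table:** I touched none of them, and they look unmoved in the last picture.

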